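# Shut and latch the gate of a splinter guard

## Task

Shut the gate of the splinter guard and latch it: lift the latch bar by its thumb tab, carry it over the striker while pressing the gate against its spring buffer, and let the bar drop fully home into the catch so that the gate stays shut by itself. Be gentle, do not ram the bar against the lightly bolted keeper or press it down hard on it, do not disturb the cores, tools and vessels around it, and let go at the end.

Things in the scene. Friction and masses are not known exactly. Their poses are not given: they have to be found in the camera images.
- guard: Splinter guard bolted to the bench: a low pen, 240 x 360 x 156 mm high, grey steel angle and clear sheet on a 6 mm dark base plate, open on top. Origin: centre of its underside, on the bench. x points from its front (the gate) to its back, y to the left when looking along x, z up. The gate closes towards +x of this frame.
- gate_hinge (a point): Point on the vertical hinge axis of the gate, 165 mm above the bench (the height of the latch bar's pivot), at (-120, 150, 165) mm in the guard's frame. The gate leaf runs from here towards the latch post: a grey frame 12 mm thick, its end 265 mm from the hinge, its top edge 150 mm above the bench.
- gate (a joint): Gate angle, rad: 0 = in line with the latch post (leaf along the guard's -y from the hinge), positive = swung open, out towards the guard's -x side. Range -0.08 to 0.7, light friction, starts 0.25 to 0.5. Latched it lies between -0.065 and 0.065, depending on the keeper.
- buffer_end (a point): Mouth of the housing of the spring buffer (rubber-tipped plunger) behind the gate, 257 mm from the hinge, 100 mm above the bench. From a gate angle of about 0.11 it pushes the leaf open with 1.5 N, rising by 0.12 N per mm to 4 to 6 N when shut; an unlatched gate is driven open again.
- latch_bar (a joint): Angle of the latch bar on the gate, rad: 0 = level, at rest on the gate; positive = free end raised, at most 0.22. Plain steel bar, 12 mm thick, 18 mm high, about 0.25 kg, in the leaf's plane above its top edge. Its pivot is 120 mm from the gate's hinge axis, 165 mm above the bench; it runs 195 mm past the pivot, away from the hinge. It falls by its weight.
- tab (a point): Grasp point of the thumb tab, an upright steel plate on the bar: 12 mm thick across the leaf (pinch it there), 24 mm wide along the bar, round top. With the bar level it is 80 mm from the pivot towards the free end and 40 mm above the pivot; the tab ends 21 mm above it, the bar's top is 31 mm below. Upright fingers may let it pivot in the grip. Axes: x across the leaf, y towards the hinge.
- bar_tip (a point): Point on the bar's centre line 180 mm from its pivot, 15 mm short of the free end and 300 mm from the gate's hinge axis; it comes to lie over the keeper. Bar and keeper are smooth (low friction). A finger pressing the tab sideways can hold the bar up by friction and keep it from dropping; a finger sliding downwards draws it down.
- latch_post: Fixed grey post at the right end of the guard's front, carrying the keeper on its top plate. Origin: on the bench under the post's centre, 300 mm from the gate's hinge axis, in line with the leaf at gate angle 0.
- post_top (a point): Centre of the post's top plate, 142 mm above the bench. The steel keeper on it, 20 mm wide along the bar, has, in the closing direction: striker, 34 mm, upright front, top at 170 mm; catch, a slot 16 mm wide, floor at 153 mm; rear lip, 34 mm, top at 170 mm. The slot's middle lies up to 16 mm before or beyond this point, NOT measured: find it by feel. Lightly bolted: pushes on it must stay below 12 N.
- core: Bystander, leave alone: concrete core, 100 mm diameter, 110 mm high, inside the guard.
- chisel: Bystander, leave alone: cold chisel, 155 mm long, lying inside the guard.
- tin: Bystander, leave alone: open aluminium sample tin, 60 mm diameter, 40 mm high, before the guard.
- mallet: Bystander, leave alone: mallet lying on the bench to the right.
- asphalt: Bystander, leave alone: black asphalt block 120 x 70 x 60 mm, to the right.
- porous_core: Bystander, leave alone: pale porous core, 80 mm diameter, 90 mm high, to the left.
- jar: Bystander, leave alone: white jar with a red cap, 64 mm diameter, 100 mm high, to the left.

How it is judged:
By the outcome, as a careful person would: the job done as asked, in the order asked, and still so for the second after the job is handed in, with the robot touching nothing.
It also fails if it takes over 48 s, if anything falls off the work surface, if the arm or the gripper's body presses on something with over 40 N, if the wrist force passes 120 N, or if a joint passes its speed limit or range.

## Robot

A 6-joint arm with a two-finger parallel gripper is mounted at the origin on the work surface. World frame = base frame: x ahead of the robot, y to its left, z up, the work surface at z = 0. Lengths are in m, angles in rad, forces in N, time in s.
With the tool pointing down it reaches from about 0.35 to 0.775 m from the base axis. Payload 7.3 kg.
Tool frame: the origin (TCP) lies at the centre of the arm's flange, where the gripper is bolted on; the fingertips stand 178 mm ahead of it and the grasp point (between the pads) lies 159 mm ahead of it; z points along the fingers, y is the line along which they close (so a half turn about z gives the same grasp; the last joint's range is limited). The gripper opens to 92 mm and grips with 3 to 60 N. Pads are 19 mm wide; open, the fingers measure 130 mm over their backs; the gripper's body (75 mm by 190 mm) begins 47 mm behind the grasp point.
Start: joints at [-1.416, 0.342, 1.524, -0, 1.275, -0.146], TCP at [0.156, -0.501, 0.405] pointing down, gripper open.
Joint ranges: [-2.53, 2.53], [-0.77, 2.02], [0.04, 2.7], [-1, 4.14], [0.28, 2.66], [-3.11, 3.11]. Speed limits (rad/s): [2.57, 2.57, 3.14, 3.14, 3.14, 3.14].

## Interface

Orientations are given as [roll, pitch, yaw] about the fixed x, y, z axes, in that order (R = Rz(yaw) Ry(pitch) Rx(roll)).
In Python, from cell import telemetry, vision, ticket gives the robot as it stands.
- The arm moves only by the shell command python3 -m crank 'ROWS' [FORCE]. ROWS is JSON, a list of rows, each a list of 5 numbers: the gripper command: -1 is shut, 1 is fully open, values between are in proportion, then the shift along the tool's x, y, z in mm, then the turn about the tool's z in rad. In form: [[fingers, dx, dy, dz, roll], ...]. A call has 1 to 12 rows; each row is the pose to reach, as a shift and turn from the pose commanded when the call began, along the tool's axes at that moment; what a row does not reach only later rows make up. A row lasts 1/12 s, in which the tool goes at most 41.7 mm and 7.16 degrees, less where a joint would pass 70% of its speed; a pose out of reach is approached as far as the arm can. A call with a gripper value outside its range is refused whole. The fingers move at their own pace and stop on an object; FORCE is the grip in N (left out, the last holds). Time passes only in rows, so rows that repeat a pose let the fingers close. It gives the time, the measured TCP pose, the force, the opening and the grip force at its end, in the units of the state.
- telemetry.observe(): the state, without advancing time (a new reading comes with each control period).
- vision.read_camera(name): name is "scene" or "side" or "wrist"; returns (picture, depth): 480x640x3 uint8, red, green, blue; 480x640 float32, m along the optical axis (not along the pixel's ray), 0 where there is no reading.
- vision.get_calibration(name): a dict with "camera_matrix" (3x3 intrinsics, pixels), "rvec" (rotation vector, rad) and "tvec" (3), from world to camera coordinates, as OpenCV has them. Camera axes: x right, y down, z forward; pixel columns grow to the right and rows downward; lengths in m; the calibration is good to about 2 mm. A picture is of the moment at which its call begins: read the wrist's pose just before it. get_calibration takes no time and is no camera call; for the wrist camera it gives the pose at the moment of the call.
- ticket.hand_in(): hands the job in; it is judged then, once.
The state is a dict: "time": time; "qpos": joint angles; "qvel": joint speeds; "joint_efforts": joint torques, N m; "tool_pos": TCP position; "tool_rot": TCP orientation; "contact_force": force on the tool from outside, world axes, zero at the start; "torque": the same for the moment, N m; "opening": finger opening in m; "grip_force": force on a finger pad.
Only numpy, scipy, OpenCV 4.12 (cv2) and the standard library are available. Lean on these libraries where they do the work, as an engineer would, in place of code of your own. Each camera call takes 0.05 s, during which the arm holds its last target. There are 200 camera calls.

## Working session

There is one attempt and no reset: what is moved stays moved. The work goes in short steps, Python scripts to look and compute and a shell command to move; the robot and the scene stay as the last step left them, time stands still between calls to the robot, and variables do not carry over. Pictures are saved under pics/ and viewed, at most 10 in all, crops included, and the job is handed in when it is done.

```bash
mkdir -p pics; ls; python3 - <<'E'
from cell import telemetry, vision
import cv2,numpy as np
print(telemetry.observe())
for n in("scene","side"):
    p,d=vision.read_camera(n); cv2.imwrite(f"pics/{n}0.png",p[:,:,::-1]); np.savez(f"pics/{n}0.npz",p=p,d=d)
    c=vision.get_calibration(n); R=cv2.Rodrigues(np.array(c["rvec"]))[0]; print(n,c["camera_matrix"],-R.T@np.array(c["tvec"]).ravel())
E
```

```text
pics
{'time': 0.0, 'qpos': array([-1.41601879e+00,  3.42710449e-01,  1.52499097e+00,  3.27467967e-05,
        1.27537347e+00, -1.45981385e-01]), 'qvel': array([ 0.00059158,  0.00112841,  0.00031303,  0.00097517, -0.00015891,
        0.00054546]), 'joint_efforts': array([ 2.22794872e-03, -4.31242740e+01, -2.44216043e+01,  7.19704223e-02,
        5.60383976e-02, -1.19293009e-04]), 'tool_pos': array([ 0.15554393, -0.50129732,  0.40406022]), 'tool_rot': array([-3.14013074e+00, -2.46591931e-04,  3.00749189e-01]), 'contact_force': array([-0.76087778, -0.3738231 ,  0.49989565]), 'torque': array([0.04083795, 0.04495195, 0.07593966]), 'grip_force': 0.0, 'opening': 0.092053121195889}
scene [[469.17124822   0.         314.3387684 ]
 [  0.         469.17124822 235.37181739]
 [  0.           0.           1.        ]] [ 1.05829679 -0.43774777  0.89367845]
side [[617.85650957   0.         320.20697979]
 [  0.         617.85650957 233.72341383]
 [  0.           0.           1.        ]] [0.52467592 1.06614163 1.08360536]
```

View pics/scene0.png

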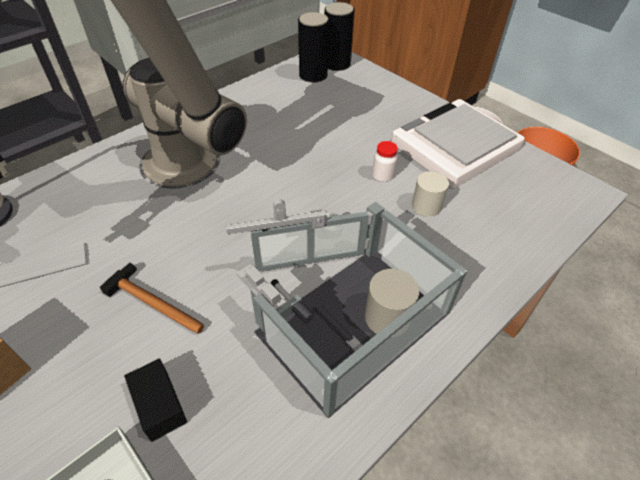

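View pics/side0.png

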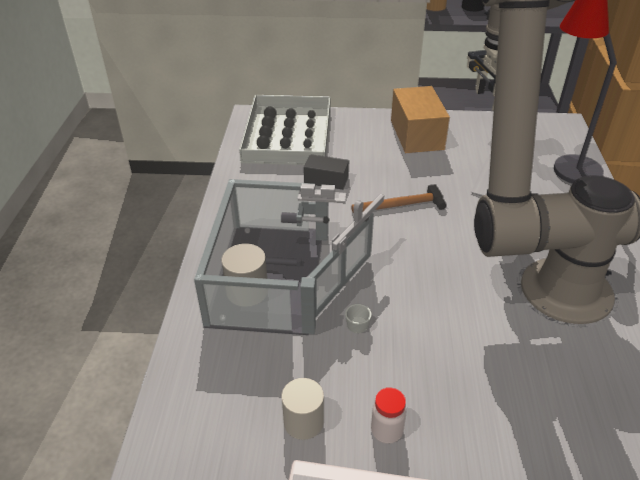

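The scene view shows the pen with the gate half open towards the robot: hinge post (375,208), latch bar (228,228)–(325,215), tab (280,208), keeper (258,287). The side view shows the hinge corner (308,282), back corners (205,282) and (232,183), keeper (320,193), and the tin (358,318). I'll build a height map from depth.

```bash
cat > h.py <<'E'
import numpy as np,cv2
from cell import vision
def cal(n):
    c=vision.get_calibration(n);K=np.array(c["camera_matrix"]);R=cv2.Rodrigues(np.array(c["rvec"]))[0];t=np.array(c["tvec"]).ravel()
    return K,R,t
def cloud(n,d):
    K,R,t=cal(n);v,u=np.mgrid[:480,:640]
    P=np.stack([(u-K[0,2])/K[0,0]*d,(v-K[1,2])/K[1,1]*d,d],-1)
    return (P-t)@R
def plane(n,uv,z):
    K,R,t=cal(n);C=-R.T@t
    r=R.T@np.linalg.inv(K)@np.array([*uv,1.]);return C+r*(z-C[2])/r[2]
E
python3 - <<'E'
from h import *
rows=[]
im=np.zeros((600,800,3),np.uint8)
# x 0.25..0.85 up -> 1px = 1mm ; y .4..-.4
for n in("scene","side"):
    f=np.load(f"pics/{n}0.npz");P=cloud(n,f["d"]);ok=(f["d"]>0)&(P[...,2]>.13)&(P[...,2]<.25)
    r=((.85-P[...,0])*1000).astype(int);c=((.4-P[...,1])*1000).astype(int)
    ok&=(r>2)&(r<598)&(c>2)&(c<798)
    for rr,cc,z in zip(r[ok],c[ok],P[ok][:,2]):
        col=(255,80,80) if z<.147 else (80,255,80) if z<.16 else (80,80,255) if z<.18 else (0,255,255)
        im[rr-1:rr+1,cc-1:cc+1]=col if n=="scene" else [x*.6 for x in col]
cv2.imwrite("pics/top.png",im)
s=[cv2.resize(cv2.imread(f"pics/{n}0.png")[a:b,c:d],None,fx=3,fy=3,interpolation=2) for n,a,b,c,d in(("scene",190,300,210,390),("side",170,260,230,390))]
w=max(x.shape[1] for x in s)
cv2.imwrite("pics/crop.png",np.vstack([cv2.copyMakeBorder(x,0,0,0,w-x.shape[1],0) for x in s]))
E
```

```text
(no output)
```

View pics/top.png

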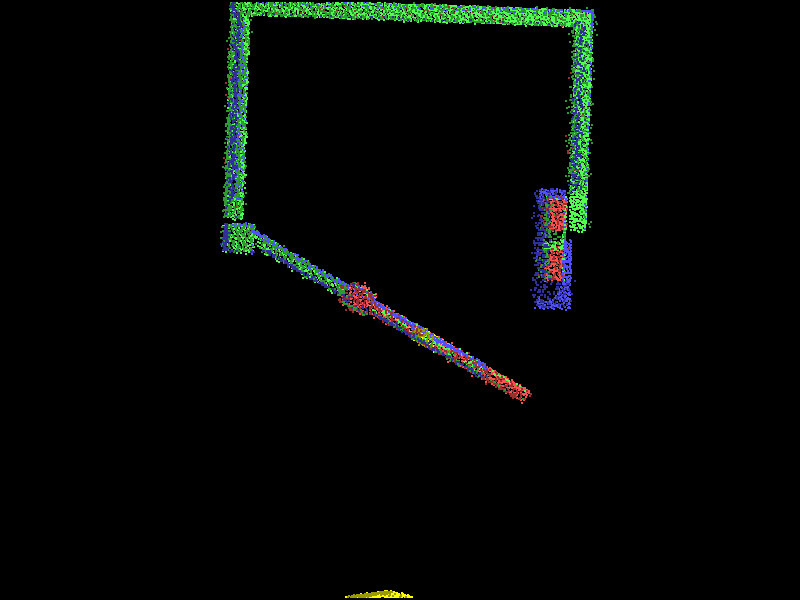

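View pics/crop.png

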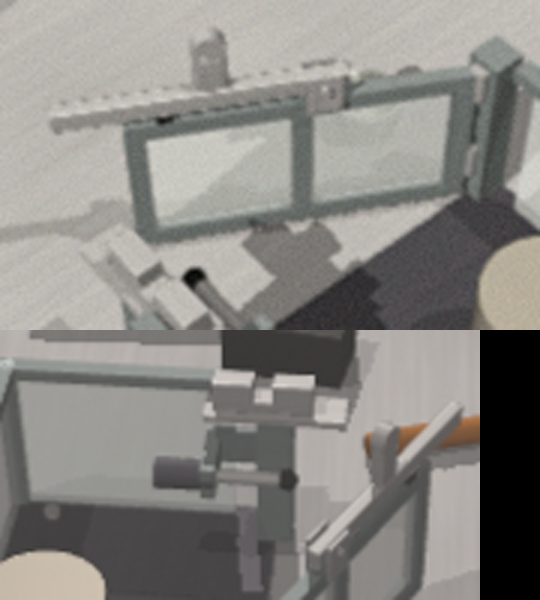

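The height map shows the guard corners at (232,3) and (592,12), the gate's leaf and bar running (250,232) to (527,397), and the keeper blocks at rows 198–230 and 250–280 (column 556), so the slot is near row 240. The crop confirms the slot, striker and lip, and the tab standing up at (209,55). Next I'll fit these numerically.

```bash
cat > fit.py <<'E'
from h import *
import sys
def fit(tag,verbose=1):
  for n in("scene","side"):
    f=np.load(f"pics/{n}{tag}.npz");P=cloud(n,f["d"]);P=P[(f["d"]>0)&(P[...,0]>.3)&(P[...,0]<.9)&(abs(P[...,1])<.4)]
    x,y,z=P.T
    def line(m,axis,N=200):
        return None
    if verbose:
      b=P[(x>.8)&(abs(z-.153)<.008)&(y<.14)&(y>-.17)]; k=np.polyfit(b[:,1],b[:,0],1); print(n,"back rail x=",k[0],"*y+",k[1], "span",np.percentile(P[(x>.8)&(abs(z-.153)<.008)][:,1],[1,99]),"z",np.median(b[:,2]))
      l=P[(x>.64)&(x<.82)&(abs(z-.153)<.008)&(y>.13)&(y<.2)];k=np.polyfit(l[:,0],l[:,1],1);print("left rail y=",k)
      l=P[(x>.67)&(x<.82)&(abs(z-.153)<.008)&(y<-.15)&(y>-.22)];k=np.polyfit(l[:,0],l[:,1],1);print("right rail y=",k)
      q=P[(abs(z-.170)<.008)&(x>.55)&(x<.67)&(y<-.12)&(y>-.2)]
      xs=np.sort(q[:,0]);h,e=np.histogram(xs,np.arange(.56,.662,.004));print("keeper top",dict(zip(np.round(e,3),h)),"y",np.percentile(q[:,1],[3,50,97]),"z",np.median(q[:,2]))
      s=P[(abs(z-.153)<.005)&(x>.59)&(x<.63)&(y<-.145)&(y>-.165)];print("slot floor x",np.percentile(s[:,0],[5,50,95]),len(s))
      q=P[(abs(z-.142)<.005)&(x>.53)&(x<.67)&(y<-.12)&(y>-.18)];print("plate x",np.percentile(q[:,0],[2,98]),"y",np.percentile(q[:,1],[2,98]))
    g=P[(z>.165)&(z<.182)&(y<.04)&(y>-.16)&(x>.4)&(x<.68)&~((x>.55)&(y<-.12))]
    k=np.polyfit(g[:,1],g[:,0],1);print(n,"bar x=",k,"y end",g[:,1].min(),"slope angle",np.arctan(k[0]))
    g=P[(z>.19)&(z<.235)&(y<.1)&(y>-.12)&(x>.44)&(x<.68)]
    if len(g):print("tab",np.mean(g,0),g.min(0),g.max(0),len(g))
if __name__=="__main__":fit(sys.argv[1],len(sys.argv)<3)
E
python3 fit.py 0
```

```text
scene back rail x= 0.03442910499491672 *y+ 0.8383123253658809 span [-0.19250518  0.16550086] z 0.1560339797431304
left rail y= [-0.03362705  0.18458195]
right rail y= [-0.03453224 -0.15743506]
keeper top {np.float64(0.56): np.int64(0), np.float64(0.564): np.int64(0), np.float64(0.568): np.int64(18), np.float64(0.572): np.int64(17), np.float64(0.576): np.int64(18), np.float64(0.58): np.int64(21), np.float64(0.584): np.int64(15), np.float64(0.588): np.int64(23), np.float64(0.592): np.int64(18), np.float64(0.596): np.int64(22), np.float64(0.6): np.int64(28), np.float64(0.604): np.int64(0), np.float64(0.608): np.int64(0), np.float64(0.612): np.int64(0), np.float64(0.616): np.int64(7), np.float64(0.62): np.int64(23), np.float64(0.624): np.int64(22), np.float64(0.628): np.int64(21), np.float64(0.632): np.int64(24), np.float64(0.636): np.int64(17), np.float64(0.64): np.int64(25), np.float64(0.644): np.int64(21), np.float64(0.648): np.int64(36), np.float64(0.652): np.int64(3), np.float64(0.656): np.int64(0)} y [-0.16609297 -0.15686522 -0.14614085] z 0.16975635483448906
slot floor x [0.594382
[... 1004 characters left out ...]
0.62): np.int64(10), np.float64(0.624): np.int64(14), np.float64(0.628): np.int64(12), np.float64(0.632): np.int64(8), np.float64(0.636): np.int64(13), np.float64(0.64): np.int64(11), np.float64(0.644): np.int64(14), np.float64(0.648): np.int64(14), np.float64(0.652): np.int64(2), np.float64(0.656): np.int64(0)} y [-0.16457779 -0.14920088 -0.14189761] z 0.16996056461565123
slot floor x [0.59469093 0.61203141 0.62703427] 50
plate x [0.54317234 0.66200207] y [-0.17473756 -0.13405961]
side bar x= [0.59101953 0.52516845] y end -0.131390544320609 slope angle 0.5337900430134005
tab [ 0.5109668  -0.02290786  0.2119407 ] [ 0.49977425 -0.03730016  0.19110352] [ 0.52032733 -0.01289212  0.22919755] 135
```

```bash
python3 -m crank '[[1,10,-7,-15,-0.03],[1,38,-27,-35,-0.09],[1,66,-48,-46,-0.15],[1,95,-69,-46,-0.21],[1,124,-90,-46,-0.27],[1,153,-111,-46,-0.33],[1,182,-132,-46,-0.39],[1,211,-153,-46,-0.45],[1,240,-174,-46,-0.51],[1,265,-192,-46,-0.57],[1,285,-206,-46,-0.63],[1,300,-217,-46,-0.68]]' 25; cat > s.py <<'E'
from cell import telemetry
import numpy as np
o=telemetry.observe();np.set_printoptions(precision=4,suppress=True)
p=o["tool_pos"];r=o["tool_rot"]
print(o["time"],p,r,"F",o["contact_force"],"T",o["torque"],"op",o["opening"],o["grip_force"])
E
cat > to.py <<'E'
# tool-axis shift from the present pose to world x y z yaw
import sys,numpy as np
from scipy.spatial.transform import Rotation as Ro
from cell import telemetry
o=telemetry.observe();T=list(map(float,sys.argv[1:]))
R=Ro.from_euler("xyz",o["tool_rot"]).as_matrix()
print("shift mm",np.round(R.T@(np.array(T[:3])-o["tool_pos"])*1e3,1),"roll",round(-((T[3]-o["tool_rot"][2]+np.pi)%(2*np.pi)-np.pi),3))
E
python3 s.py; python3 to.py 0.512 -0.027 0.45 1.036
```

```text
time: 1.1
tool_pos: [0.3787, -0.2034, 0.4506]
tool_rot: [-3.141, -0.0, 0.985]
contact_force: [0.4, 0.2, -0.7]
opening: 0.0921
grip_force: 0.0
1.1 [ 0.3787 -0.2034  0.4506] [-3.1412 -0.0004  0.9854] F [ 0.4186  0.1914 -0.6867] T [-0.0199 -0.0313 -0.0039] op 0.09210386948227418 0.0
shift mm [220.7  13.7   0.6] roll -0.051
```

```bash
python3 -m crank '[[0.5,25,2,0,-0.02],[0.2,60,4,0,-0.05],[0.1,95,6,0,-0.05],[0,130,8,0,-0.05],[0,165,10,0,-0.05],[0,195,12,0,-0.05],[0,212,13,0,-0.05],[0,221,13.7,0,-0.05],[0,221,13.7,20,-0.05],[0,221,13.7,45,-0.05],[0,221,13.7,45,-0.05]]'; python3 to.py 0.512 -0.027 0.364 1.036
python3 - <<'E'
from h import *
for n in("wrist",):
    p,d=vision.read_camera(n); cv2.imwrite(f"pics/{n}1.png",p[:,:,::-1])
    P=cloud(n,d);P=P[(d>0)&(P[...,2]>.2)&(P[...,2]<.235)&(P[...,0]>.46)&(P[...,0]<.56)&(abs(P[...,1])<.1)]
    print(len(P),np.mean(P,0) if len(P) else 0,np.median(P,0) if len(P) else 0)
E
```

```text
time: 2.02
tool_pos: [0.511, -0.0294, 0.4015]
tool_rot: [-3.134, 0.003, 1.031]
contact_force: [-0.9, 0.2, 0.6]
opening: 0.046
grip_force: 0.0
shift mm [ 2.7 -0.1 37.5] roll -0.005
1717 [ 0.51353521 -0.02212754  0.22467053] [ 0.51304304 -0.02158132  0.22675581]
```

View pics/wrist1.png

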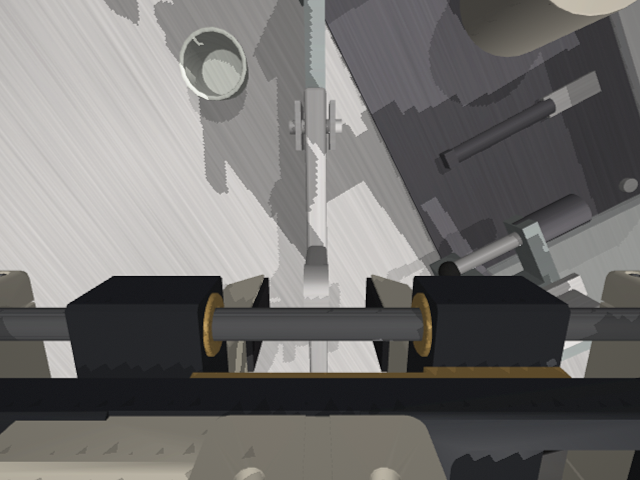

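The tab top (316,280) sits midway between the fingers (pads at 250 and 380), and the bar is vertical in the picture, so the alignment is good. I'll descend and grip.

```bash
python3 -m crank '[[0,3,0,15,0],[0,3,0,30,0],[0,3,0,37,0],[-0.5,3,0,37,0],[-1,3,0,37,0],[-1,3,0,37,0],[-1,3,0,37,0],[-1,3,0,37,0]]' 20; python3 s.py
```

```text
time: 2.73
tool_pos: [0.5137, -0.0267, 0.3695]
tool_rot: [3.141, -0.0, 1.031]
contact_force: [0.4, 0.2, 0.5]
opening: 0.0172
grip_force: 0.0
2.7333 [ 0.5137 -0.0267  0.3695] [ 3.1406 -0.0004  1.0307] F [0.4447 0.2371 0.4504] T [-0.0203 -0.0386  0.0585] op 0.017239762160091376 0.0
```

```bash
python3 -m crank '[[-0.6,-1,0,4,0],[-1,-1,0,5,0],[-1,-1,0,5,0],[-1,-1,0,5,0],[-1,-1,0,5,0]]' 20; python3 s.py
```

```text
time: 3.15
tool_pos: [0.5129, -0.0275, 0.3633]
tool_rot: [-3.14, 0.001, 1.031]
contact_force: [-1.0, -0.1, -2.7]
opening: 0.0123
grip_force: 19.9
3.15 [ 0.5129 -0.0275  0.3633] [-3.1402  0.0007  1.0312] F [-1.0028 -0.1181 -2.7311] T [0.0011 0.1991 0.2369] op 0.012292743629591511 19.932150030654157
```

```bash
python3 -m crank '[[-1,1,0,-2,0],[-1,2.1,0,-4,0],[-1,3.2,0,-6,0],[-1,4.4,0,-7.8,0],[-1,5.4,0,-9.3,0],[-1,6.4,0,-10.8,0],[-1,7.4,0,-12.2,0],[-1,7.4,0,-12.2,0]]'; python3 s.py
python3 - <<'E'
from h import *
for n in("side",):
    p,d=vision.read_camera(n); cv2.imwrite(f"pics/{n}1.png",cv2.resize(p[130:330,220:440,::-1],None,fx=3,fy=3)); np.savez(f"pics/{n}1.npz",p=p,d=d)
    P=cloud(n,d);P=P[(d>0)&(P[...,2]>.15)&(P[...,2]<.24)&(P[...,0]>.42)&(P[...,0]<.5)&(P[...,1]<-.08)&(P[...,1]>-.15)]
    print(len(P),P.max(0) if len(P) else 0)
E
```

```text
time: 3.82
tool_pos: [0.5171, -0.0209, 0.3761]
tool_rot: [3.141, -0.0, 1.031]
contact_force: [-0.0, 1.5, -7.7]
opening: 0.0122
grip_force: 20.0
3.8167 [ 0.5171 -0.0209  0.3761] [ 3.1415 -0.0004  1.031 ] F [-0.0352  1.5225 -7.7313] T [0.005  0.112  0.2607] op 0.012209536457416681 20.012189000844955
31 [ 0.48834084 -0.08029803  0.20173546]
```

View pics/side1.png

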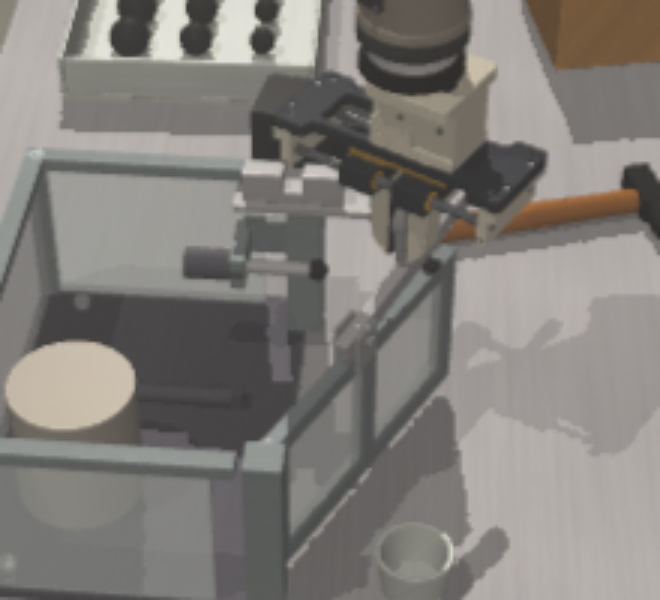

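The bar's free end is raised clear of the leaf (gap visible near (400,270)) and the tin is untouched at (415,555). Next I'll compute the closing arc.

```bash
cat > arc.py <<'E'
import sys,numpy as np
from scipy.spatial.transform import Rotation as Ro
from cell import telemetry
o=telemetry.observe();H=np.array([.6135,.1454]);p=o["tool_pos"];R=Ro.from_euler("xyz",o["tool_rot"]).as_matrix()
v=p[:2]-H;r=np.hypot(*v);th=np.arctan2(-v[0],-v[1]);print("r",r,"theta",th,"yaw+th",o["tool_rot"][2]+th,"F",o["contact_force"],"z",p[2])
for t in map(float,sys.argv[1:]):
    q=np.array([*(H+r*np.array([-np.sin(t),-np.cos(t)])),p[2]])
    print(t,np.round(R.T@(q-p)*1e3,1)[:2],round(t-th,3))
E
python3 arc.py .50 .46 .42 .38 .34 .30 .26 .22 .19 .17 .16
```

```text
r 0.19227723469473595 theta 0.5253879320817227 yaw+th 1.5564001515218144 F [-0.76462075  2.48001409 -7.29095988] z 0.3759964354358316
0.5 [0.1 4.9] -0.025
0.46 [ 0.6 12.6] -0.065
0.42 [ 1.4 20.2] -0.105
0.38 [ 2.4 27.8] -0.145
0.34 [ 3.8 35.4] -0.185
0.3 [ 5.5 42.9] -0.225
0.26 [ 7.5 50.3] -0.265
0.22 [ 9.7 57.7] -0.305
0.19 [11.6 63.1] -0.335
0.17 [13.  66.7] -0.355
0.16 [13.7 68.5] -0.365
```

```bash
python3 -m crank '[[-1,0.1,4.9,0,-0.025],[-1,0.6,12.6,0,-0.065],[-1,1.4,20.2,0,-0.105],[-1,2.4,27.8,0,-0.145],[-1,3.8,35.4,0,-0.185],[-1,5.5,42.9,0,-0.225],[-1,7.5,50.3,0,-0.265],[-1,9.7,57.7,0,-0.305],[-1,11.6,63.1,0,-0.335],[-1,13,66.7,0,-0.355],[-1,13.7,68.5,0,-0.365],[-1,13.7,68.5,0,-0.365]]'; cat > bar.py <<'E'
# clearance and relative position of bar end and keeper
from h import *
import sys
for n in("scene","side"):
    p,d=vision.read_camera(n);np.savez(f"pics/{n}{sys.argv[1]}.npz",p=p,d=d);cv2.imwrite(f"pics/{n}{sys.argv[1]}.png",p[:,:,::-1])
    P=cloud(n,d);P=P[(d>0)&(P[...,0]>.5)&(P[...,0]<.68)&(P[...,1]<-.08)&(P[...,1]>-.19)]
    x,y,z=P.T
    g=P[(z>.18)&(z<.24)]
    for lo in(-.18,-.15,-.12,-.10):
        b=g[(g[:,1]>lo)&(g[:,1]<lo+.02)]
        if len(b): print(n,lo+.01,"x",np.round(np.percentile(b[:,0],[3,50,97]),4),"z",np.round(np.percentile(b[:,2],[50,97]),4),len(b))
E
python3 arc.py .1; python3 bar.py 2
```

```text
time: 4.87
tool_pos: [0.5829, -0.044, 0.3756]
tool_rot: [-3.14, -0.002, 1.397]
contact_force: [-2.8, 5.1, -6.2]
opening: 0.0121
grip_force: 20.1
r 0.19183072134959112 theta 0.16008716223806138 yaw+th 1.5566907381050532 F [-2.79947779  5.12198423 -6.15301367] z 0.37557693017605864
0.1 [ 0.5 11.5] -0.06
scene -0.16999999999999998 x [0.5615 0.5696 0.5725] z [0.1975 0.2045] 40
scene -0.13999999999999999 x [0.5642 0.5737 0.5766] z [0.1982 0.2024] 96
scene -0.11 x [0.5679 0.5779 0.5807] z [0.1936 0.198 ] 94
scene -0.09000000000000001 x [0.5718 0.5801 0.5836] z [0.1909 0.1942] 81
```

```bash
python3 arc.py .14 .12 .10 .08 .065 .05 .04
```

```text
r 0.19177189192487862 theta 0.16144063755548052 yaw+th 1.5575187896055376 F [-2.97774309  5.34412436 -5.65051732] z 0.3756187728301621
0.14 [0.1 4.1] -0.021
0.12 [0.3 7.9] -0.041
0.1 [ 0.5 11.8] -0.061
0.08 [ 0.8 15.6] -0.081
0.065 [ 1.1 18.5] -0.096
0.05 [ 1.5 21.3] -0.111
0.04 [ 1.7 23.2] -0.121
```

```bash
python3 -m crank '[[-1,0.3,4.1,0,-0.021],[-1,0.8,7.9,0,-0.041],[-1,1.2,11.8,0,-0.061],[-1,1.6,15.6,0,-0.081],[-1,2,18.5,0,-0.096],[-1,2.5,21.3,0,-0.111],[-1,2.7,23.2,0,-0.121],[-1,2.7,23.2,0,-0.121]]'; python3 bar.py 3;python3 arc.py .03 .02 .015 .01;
```

```text
time: 5.63
tool_pos: [0.6055, -0.0457, 0.3756]
tool_rot: [-3.138, -0.001, 1.517]
contact_force: [-8.2, 3.0, -4.7]
opening: 0.0123
grip_force: 20.0
scene -0.16999999999999998 x [0.5976 0.6048 0.609 ] z [0.1987 0.2043] 56
scene -0.13999999999999999 x [0.5987 0.6069 0.6094] z [0.1981 0.2029] 96
scene -0.11 x [0.5977 0.6078 0.61  ] z [0.1936 0.1972] 90
scene -0.09000000000000001 x [0.5988 0.6078 0.6103] z [0.1907 0.1941] 77
side -0.13999999999999999 x [0.6085 0.6088 0.6091] z [0.2004 0.2014] 3
side -0.11 x [0.6095 0.6099 0.6099] z [0.1943 0.1948] 3
r 0.19126761812362578 theta 0.04304109525058584 yaw+th 1.5598500739329204 F [-7.04771919  2.6758473  -4.1221561 ] z 0.37556169665620254
0.03 [0.  2.5] -0.013
0.02 [0.1 4.4] -0.023
0.015 [0.1 5.4] -0.028
0.01 [0.2 6.3] -0.033
```

```bash
python3 -m crank '[[-1,0,2,0,-0.01],[-1,0.1,4,0,-0.02],[-1,0.2,5.8,0,-0.03],[-1,0.2,5.8,0,-0.03],[-1,-1,5.8,1.5,-0.03],[-1,-2.2,5.8,3.5,-0.03],[-1,-3.2,5.8,5,-0.03],[-1,-3.2,5.8,5,-0.03]]'; python3 bar.py 4;python3 arc.py .03 .02 .015 .01
```

```text
time: 6.4
tool_pos: [0.6107, -0.0494, 0.371]
tool_rot: [-3.138, -0.001, 1.547]
contact_force: [-8.5, 2.7, -0.5]
opening: 0.0123
grip_force: 20.0
scene -0.16999999999999998 x [0.6066 0.6125 0.6173] z [0.1896 0.1926] 48
scene -0.13999999999999999 x [0.605  0.6134 0.6168] z [0.1883 0.1912] 74
scene -0.11 x [0.6051 0.6121 0.6164] z [0.1858 0.1886] 63
scene -0.09000000000000001 x [0.6051 0.6122 0.617 ] z [0.1843 0.1865] 57
side -0.16999999999999998 x [0.6178 0.6178 0.6178] z [0.1862 0.1862] 1
side -0.13999999999999999 x [0.614  0.6153 0.6167] z [0.1914 0.1936] 4
side -0.11 x [0.6124 0.6146 0.6172] z [0.1886 0.1902] 6
r 0.19470876769556653 theta 0.01436645237205683 yaw+th 1.5610434054067095 F [-8.82770895  3.19545203 -1.79247091] z 0.3710674843518443
0.03 [-0. -3.] 0.016
0.02 [-0.  -1.1] 0.006
0.015 [-0.  -0.1] 0.001
0.01 [0.  0.9] -0.004
```

The bar now sits over the slot (both at x≈0.611 in the same camera). I'll lower it gently in steps.

```bash
python3 -m crank '[[-1,-0.5,0,1,0],[-1,-1,0,2,0],[-1,-1.5,0,3,0],[-1,-1.5,0,3,0]]'; python3 arc.py
```

```text
time: 6.83
tool_pos: [0.6107, -0.051, 0.3683]
tool_rot: [-3.138, -0.001, 1.547]
contact_force: [-9.1, 1.7, 0.1]
opening: 0.0121
grip_force: 20.0
r 0.19643934635871882 theta 0.014354079096790059 yaw+th 1.5608879300167293 F [-9.0943408   1.71101363  0.08334458] z 0.36834680548022425
```

```bash
python3 bar.py 5 | grep scene
```

```text
scene -0.16999999999999998 x [0.6061 0.613  0.6173] z [0.1841 0.1863] 36
scene -0.13999999999999999 x [0.6045 0.6114 0.6168] z [0.1829 0.1853] 57
scene -0.11 x [0.6051 0.6106 0.6172] z [0.1816 0.1839] 46
scene -0.09000000000000001 x [0.6053 0.6108 0.6165] z [0.1812 0.1832] 34
```

```bash
python3 -m crank '[[-1,-0.5,0,1,0],[-1,-1,0,2,0],[-1,-1.5,0,3,0],[-1,-1.8,0,4,0],[-1,-1.8,0,4.5,0],[-1,-1.8,0,4.5,0]]'; python3 arc.py; python3 bar.py 6 | grep scene
```

```text
time: 7.43
tool_pos: [0.6107, -0.0533, 0.3643]
tool_rot: [-3.139, 0.0, 1.546]
contact_force: [-8.8, -0.8, 1.3]
opening: 0.0122
grip_force: 20.0
r 0.19867279222133602 theta 0.014175102264919363 yaw+th 1.5605323113369862 F [-8.76451066 -0.75480283  1.27670391] z 0.3642810836139421
```

```bash
python3 -m crank '[[-1,-0.2,0,0.8,0],[-1,-0.2,-0.5,0.8,0],[-1,-0.2,-1,0.8,0.003],[-1,-0.2,-1.3,0.8,0.005],[-1,-0.2,-1.3,0.8,0.005]]'; python3 arc.py
```

```text
time: 7.95
tool_pos: [0.6095, -0.0534, 0.364]
tool_rot: [-3.14, 0.0, 1.541]
contact_force: [-8.4, -0.7, 4.0]
opening: 0.0118
grip_force: 20.0
r 0.1988433427730206 theta 0.02011971150199429 yaw+th 1.5613160341029955 F [-8.35704073 -0.74560461  4.03528357] z 0.3639993080412546
```

```bash
python3 -m crank '[[-1,0,-0.4,-0.5,0],[-1,0,-0.8,-0.5,0],[-0.68,0,-0.8,-0.5,0],[-0.6,0,-0.8,-0.5,0],[-0.5,0,-0.8,-0.5,0],[-0.4,0,-0.8,-0.5,0]]'; python3 s.py; python3 bar.py 7 | grep scene; python3 fit.py 7 q
```

```text
time: 8.45
tool_pos: [0.61, -0.0532, 0.3639]
tool_rot: [3.139, 0.0, 1.541]
contact_force: [-0.3, 0.3, 0.0]
opening: 0.0248
grip_force: 0.0
8.45 [ 0.61   -0.0532  0.3639] [3.1388 0.0005 1.5414] F [-0.3346  0.267   0.0317] T [-0.0145 -0.1397  0.0405] op 0.024758468853184584 0.0
scene bar x= [0.02520408 0.61302118] y end -0.11945155929919306 slope angle 0.0251987487992636
tab [ 0.61427494 -0.06325689  0.20651276] [ 0.5803699  -0.06808116  0.19011204] [ 0.64228093 -0.05245781  0.23429627] 183
side bar x= [0.0227071  0.60920617] y end -0.11859539110903591 slope angle 0.022703202739296564
tab [ 0.61172828 -0.0450667   0.21375312] [ 0.57974531 -0.06979741  0.19019176] [ 0.64365475 -0.03737593  0.23491111] 346
```

```bash
python3 -m crank '[[-0.2,0,0,0,0],[0,0,0,0,0],[0,0,0,-10,0],[0,0,0,-30,0],[0,0,0,-55,0],[0,0,0,-85,0],[0,-25,-10,-105,0],[0,-60,-20,-110,0],[0,-60,-20,-110,0]]'; python3 s.py; python3 bar.py 8; python3 fit.py 8 q; python3 - <<'E'
import cv2,numpy as np
a=cv2.resize(cv2.imread("pics/scene8.png")[170:350,210:420],None,fx=1.9,fy=2.5);b=cv2.resize(cv2.imread("pics/side8.png")[150:330,220:430],None,fx=1.9,fy=2.5)
cv2.imwrite("pics/end.png",np.hstack([a,b]))
E
```

```text
time: 9.3
tool_pos: [0.5865, -0.1166, 0.4765]
tool_rot: [3.137, 0.004, 1.538]
contact_force: [1.2, -1.0, -0.2]
opening: 0.046
grip_force: 0.0
9.3 [ 0.5865 -0.1166  0.4765] [3.1372 0.0044 1.5381] F [ 1.1635 -0.9624 -0.2432] T [-0.0211 -0.0419 -0.0309] op 0.04597982880255662 0.0
scene bar x= [0.00434148 0.61133901] y end -0.11963543779180752 slope angle 0.00434145629560895
tab [ 0.61162533 -0.05823454  0.21203447] [ 0.60199138 -0.06806621  0.19006091] [ 0.61639027 -0.0445712   0.22815666] 190
side bar x= [0.03229406 0.60958521] y end -0.11838378898267186 slope angle 0.03228283588050495
tab [ 0.60874965 -0.04801811  0.2125939 ] [ 0.60350017 -0.06406616  0.19003762] [ 0.61499306 -0.03771991  0.22910689] 94
```

View pics/end.png

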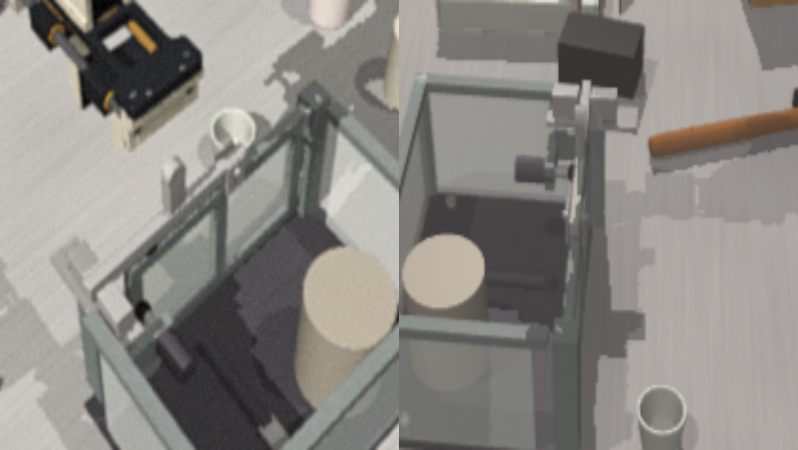

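The gate is shut with the bar lying in the catch between striker and lip (left picture (95,290), right (583,100)), and the gripper is clear. One check that the bar is level, then I'll hand in.

```bash
python3 - <<'E'
from h import *
from cell import ticket
d=np.load("pics/scene8.npz")["d"];P=cloud("scene",d);P=P[(d>0)&(P[...,2]>.165)&(P[...,2]<.19)&(abs(P[...,0]-.61)<.012)]
z=[]
for y in(0,-.03,-.09,-.12,-.14,-.17):
    b=P[abs(P[:,1]-y)<.012];z.append(np.percentile(b[:,2],80) if len(b) else np.nan)
print(np.round(z,4))
if np.nanmax(z)<.178: print(ticket.hand_in())
E
```

```text
[0.1746 0.1749 0.1751 0.1751 0.1747 0.1751]
the job is handed in; nothing more can be done
None
```

The gate is shut and latched: the bar lies level in the catch, the gripper has let go and is clear, and the job was handed in at about 9.5 s of the 48 s allowed.

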